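# Check the shaker's emergency stop

### The arm

A 6-joint arm with a two-finger parallel gripper is mounted at the origin on the work surface. World frame = base frame: x ahead of the robot, y to its left, z up, the work surface at z = 0. Lengths are in m, angles in degrees, forces in N, time in s.
With the tool pointing down it reaches from about 0.35 to 0.975 m from the base axis. Payload 7.1 kg.
Tool frame: the origin (TCP) lies midway between the tips of the shut fingers; the grasp point (between the pads) lies 19 mm behind it; z points along the fingers, y is the line along which they close (so a half turn about z gives the same grasp; the last joint's range is limited). The gripper opens to 88 mm and grips with 3 to 60 N. Pads are 20 mm wide; open, the fingers measure 115 mm over their backs; the gripper's body (75 mm by 178 mm) begins 61 mm behind the grasp point.
Start: joints at [75.057, 24.242, 93.386, -0, 62.372, -1.089], TCP at [0.15, 0.607, 0.223] pointing down, gripper open.
Joint ranges: [-172.04, 172.04], [-51.8, 120.97], [4.93, 147.93], [-75.15, 255.16], [6.16, 154.13], [-145.62, 145.62]. Speed limits (degrees/s): [136.94, 136.94, 172.46, 180, 180, 180].

### API

Orientations are given as a 3x3 rotation matrix whose columns are the frame's x, y, z axes.
In Python, from bench import readout, optics, r gives the robot as it stands.
- The arm moves only by the tool jog_arm, never from a script. Its argument "deltas" is a list that holds one entry, the list of rows, each a list of 6 numbers: the shift along the tool's x, y, z in units of 1 m (1.0 is 1 m), then the turn, a rotation vector about the tool's x, y, z in units of pi rad (1.0 is pi rad). In form: [[[x, y, z, wx, wy, wz], ...]]. A call has 1 to 8 rows; each row shifts and turns the commanded pose from where the row before left it, along the tool's axes as they then stand; what a row does not reach is not made up. A row lasts 1/12 s, in which the tool goes at most 41.7 mm and 7.16 degrees, less where a joint would pass 70% of its speed; a pose out of reach is approached as far as the arm can. A call with a number of a shift or a turn outside -1 to 1 is refused whole. A call with a gripper value outside its range is refused whole. "claw" is the opening, from 0 (shut) to 1 (fully open), set as the call begins (left out, the last holds). The fingers move at their own pace and stop on an object; "force" is the grip in N (left out, the last holds). Time passes only in rows, so rows that do not move let the fingers close. It gives the time, the measured TCP pose, the force, the opening and the grip force at its end, in the units of the state.
- readout.get_state(): the state, without advancing time (a new reading comes with each control period).
- optics.read_camera(name): name is "scene" or "side" or "wrist"; returns a dict with "color" (384x512x3 uint8, red, green, blue), "fx", "fy", "cx", "cy" (pixels), "eye" and "orientation" of the camera in the world. Camera axes: x right, y down, z forward; pixel columns grow to the right and rows downward; lengths in m; the calibration is good to about 2 mm. A picture is of the moment at which its call begins. There is no depth.
- r.close_job(): hands the job in; it is judged then, once.
The state is a dict: "t": time; "joints": joint angles; "dq": joint speeds; "tau": joint torques, N m; "tcp_pos": TCP position; "tcp_rot": TCP orientation; "contact_force": force on the tool from outside, world axes, zero at the start; "moment": the same for the moment, N m; "gripper_width": opening from 0.0 (shut) to 1.0 (fully open); "gripper_force": force on a finger pad.
Only numpy, scipy, OpenCV 4.12 (cv2) and the standard library are available. Lean on these libraries where they do the work, as an engineer would, in place of code of your own. Each camera call takes 0.05 s, during which the arm holds its last target. There are 200 camera calls.

### The job

Test the shaker's emergency stop and restart it: press the red mushroom button on the yellow box right down until it latches, and let go so that it stays down by itself. Then push one side of its wing round clockwise with the fingertips, without pinching it, until it springs back up, let it turn home, and only then press the green start button on the grey box fully in and let go. Leave the tubes, bottles and other things on the bench where they are.

Things in the scene. Friction and masses are not known exactly. Their poses are not given: they have to be found in the camera images.
- stop_station: yellow box fixed to the bench, 90 x 90 mm, 55 mm tall, with the red mushroom stop button on top; origin at the centre of its underside, z up. A black collar, 76 mm across outside and 64 mm inside, stands round the button with its rim 80 mm above the bench; either station may be the left one
- stop_top (a point): crest centre of the red wing on the mushroom button, 107 mm above the bench when up; moves with it. x along the wing, z up. The wing is an upright bar with a white line on its crest, across the button, 48 mm long, 12 mm thick (middle 6 mm of the crest 2 mm higher than its sides), 24 mm above the 56 mm wide cap, whose face is 83 mm above the bench (latched: 75)
- wing_face_a: flat upright side of the wing that faces the wing's +y, 48 mm long, 22 mm tall; origin at the centre of that face, x along the wing, y out of the face. To twist clockwise push this face on its +x half
- wing_face_b: flat upright side of the wing that faces the wing's -y; origin at the centre of that face, axes as the wing's (y points into the wing). To twist clockwise push this face on its -x half
- stop_press (a joint): how far the mushroom button is pressed down, m: 0 up, 0.0105 at the bottom stop. Springs push it up (4 N when up, 6 N when down) and a catch adds about 2 N on the way; pressed past 0.009 and let go it latches at about 0.008 and stays down. Twisting it releases the catch and it springs up to 0
- stop_twist (a joint): twist of the mushroom button, clockwise from above, rad: 0 at rest, 1.2 at the hard stop. A light spring (0.01 to 0.03 N m) turns it back to 0. The catch lets go between 0.25 and 0.5
- start_station: grey box fixed to the bench, 80 x 80 mm, 50 mm tall, with the green start button on top; origin at the centre of its underside, z up
- start_top (a point): centre of the top of the green button, 36 mm wide, 72 mm above the bench when out; it sinks with the button
- start (a joint): how far the green button is pressed, m: 0 out, 0.006 fully in (5 N); springs back when let go; counts as pressed beyond 0.0045
- tube_rack: loose white tube rack, 90 x 180 x 35 mm (x, y, z), twelve holes in two rows; origin at the centre of its underside. Bystander
- tube_blue: small clear tube with a blue cap, 13 mm wide, 42 mm tall, standing in the rack; origin under its centre. Bystander
- tube_green: small clear tube with a green cap, same size, standing in the rack; origin under its centre. Bystander
- tube_dark: small clear tube with a black cap, same size, standing in the rack; origin under its centre. Bystander
- tip_box: loose pipette-tip box, white with a blue top, 85 x 120 x 68 mm; origin at the centre of its underside. Bystander
- pipette: grey and white pipette lying along its x axis, from -50 to +180 mm of its origin, 28 mm thick; origin on the surface below its body. Bystander
- vial: small clear-walled jar with a blue cap, 28 mm wide, 60 mm tall, standing between the two stations; origin under its centre. Bystander
- amber_jar: amber jar with a yellow cap, 60 mm wide, 85 mm tall; origin under its centre. Bystander
Not all that is in view belongs to the job. Of the things that look like the start_station, the smallest one is meant.

How it is judged (in metres and radians):
On the way, in this order (a step that is already met when the one before it is completed fails the run):
1. the red button is latched: down by itself with no finger on it (value of joint stop_press above 0.0065 m and contact force between the fingers and stop_station below 0.3 N), for 0.2 s.
2. the red button has been released and is up again (value of joint stop_press below 0.0015 m), for 0.1 s.
3. the green start button is pressed in (value of joint start above 0.0045 m), for 0.02 s.
At the end, for the whole second after the job is handed in: the red button is up (within 1.5 mm) and turned home (within 0.12 rad), the green button is out again, and every bystander is within 20 mm of where it stood (value of joint stop_press below 0.0015 m and value of joint stop_twist below 0.12 rad and value of joint start below 0.001 m and distance of each of tube_rack, tube_blue, tube_green, tube_dark, tip_box, pipette, vial, amber_jar from where it was at the start of the episode below 0.02 m); the robot touches nothing.
It fails at once if the wing is pinched: more than 2.5 N on both of its sides at once (contact force between the fingers and wing_face_a above 2.5 N and contact force between the fingers and wing_face_b above 2.5 N).
It fails at once if the green start button is pressed while the red button is down (value of joint start above 0.003 m and value of joint stop_press above 0.004 m).
It fails at once if a bystander is carried off, lifted or knocked over (distance of any of tube_rack, tube_blue, tube_green, tube_dark, tip_box, pipette, vial, amber_jar from where it was at the start of the episode above 0.03 m or angle between any of tube_rack, tube_blue, tube_green, tube_dark, tip_box, pipette, vial, amber_jar's own z axis and vertical above 0.5 rad).
It also fails if it takes over 54 s, if anything falls off the work surface, if the arm or the gripper's body presses on something with over 40 N, if the wrist force passes 120 N, or if a joint passes its speed limit or range.

## Working session

There is one attempt and no reset: what is moved stays moved. The work goes in short steps, Python scripts to look and compute and a tool call to move; the robot and the scene stay as the last step left them, time stands still between calls to the robot, and variables do not carry over. Pictures are saved under pics/ and viewed, at most 10 in all, crops included, and the job is handed in when it is done.

Besides the shell and the picture viewer there is one more tool, called after "Call:" by a JSON object that holds its "name" and its "arguments", one argument or row to a line. jog_arm: Moves the arm, as the interface text tells. Its arguments: {"type":"object","properties":{"deltas":{"type":"array","items":{"type":"array","items":{"type":"array","items":{"type":"number"}}}},"claw":{"type":"number"},"force":{"type":"number"}},"required":["deltas"]}

```bash
mkdir -p pics; cat > h.py <<'E'
import numpy as np, cv2
from bench import readout, optics, r
def cam(n):
    c=optics.read_camera(n); return c
def save(c,f): cv2.imwrite('pics/'+f,cv2.cvtColor(np.asarray(c['color']),cv2.COLOR_RGB2BGR))
def onplane(c,u,v,z):
    d=np.array(c['orientation'])@np.array([(u-c['cx'])/c['fx'],(v-c['cy'])/c['fy'],1.0]); e=np.array(c['eye'])
    return e+d*(z-e[2])/d[2]
def proj(c,p):
    q=np.array(c['orientation']).T@(np.array(p)-np.array(c['eye'])); return c['fx']*q[0]/q[2]+c['cx'],c['fy']*q[1]/q[2]+c['cy']
E
python3 - <<'E'
from h import *
import pickle
C={n:cam(n) for n in('scene','side','wrist')}
pickle.dump(C,open('c0.pkl','wb'))
for n,c in C.items(): print(n,c['eye'],c['fx'],np.round(c['orientation'],3).tolist())
save(C['scene'],'scene0.png');save(C['side'],'side0.png')
print(readout.get_state())
E
```

```text
scene [ 1.17363577 -0.08408325  0.88101973] 371.4642573323716 [[0.059, 0.78, -0.623], [0.998, -0.036, 0.05], [0.016, -0.625, -0.781]]
side [0.42407429 0.74935522 0.9842499 ] 375.83702752423306 [[-0.996, -0.055, 0.074], [-0.09, 0.753, -0.652], [-0.019, -0.656, -0.754]]
wrist [0.07317007 0.6260913  0.38365949] 275.997375589687 [[0.239, 0.931, 0.275], [0.971, -0.228, -0.069], [-0.002, 0.284, -0.959]]
{'t': 0.15, 'joints': array([ 7.50586671e+01,  2.42733504e+01,  9.34196737e+01,  9.38373637e-04,
        6.23721889e+01, -1.08728857e+00]), 'dq': array([ 0.1002349 , -0.08412656, -0.17771085, -0.03085854, -0.0337803 ,
        0.06583069]), 'tau': array([ 5.60111573e-05, -5.44986212e+01, -2.73916376e+01,  6.43258961e-02,
        2.04007945e-02, -4.64584718e-05]), 'tcp_pos': array([0.14950513, 0.60642667, 0.22210308]), 'tcp_rot': array([[-9.70907025e-01,  2.39456582e-01, -3.07476818e-04],
       [ 2.39456777e-01,  9.70906407e-01, -1.09595849e-03],
       [ 3.60967389e-05, -1.13770121e-03, -9.99999352e-01]]), 'contact_force': array([0.85823063, 0.36946611, 0.06098678]), 'moment': array([ 0.01240113,  0.00311429, -0.00672641]), 'gripper_force': 0.0, 'gripper_width': 0.9989660768176201}
```

View pics/scene0.png

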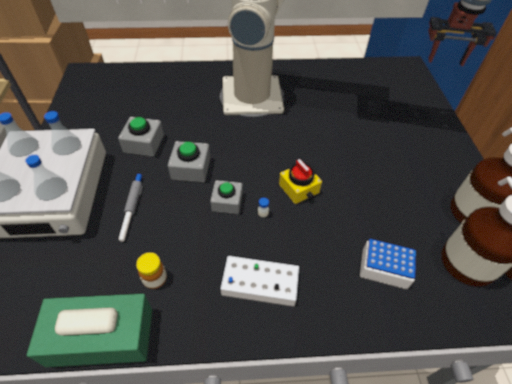

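View pics/side0.png

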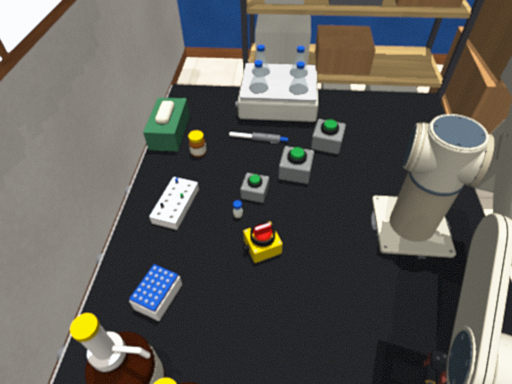

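The scene view has three grey boxes with green buttons, at (140,127), (188,150) and (227,188). The side view shows the same three at (330,127), (296,155) and (254,181). The one at (227,188), next to the vial at (264,207), looks smallest. The only red stop is at (301,177). I'll measure them and check with one crop.

```bash
python3 - <<'E'
from h import *
import pickle
C=pickle.load(open('c0.pkl','rb'))
ims=[]
for n,(x,y,w,h) in {'scene':(115,105,215,120),'side':(220,110,140,160)}.items():
    c=C[n]; a=np.asarray(c['color']); hsv=cv2.cvtColor(a,cv2.COLOR_RGB2HSV)
    g=cv2.inRange(hsv,(50,120,60),(75,255,255)); 
    k,l,s,ce=cv2.connectedComponentsWithStats(g)
    for i in range(1,k):
        if 40<s[i,4]<600: print(n,'green',ce[i].round(1),s[i],onplane(c,*ce[i],0.070).round(4))
    R=cv2.inRange(hsv,(0,150,60),(8,255,255))|cv2.inRange(hsv,(172,150,60),(180,255,255))
    yl=cv2.inRange(hsv,(22,150,80),(35,255,255))
    for nm,m in(('red',R),('yel',yl)):
        k,l,s,ce=cv2.connectedComponentsWithStats(m)
        for i in range(1,k):
            if s[i,4]>60: print(n,nm,ce[i].round(1),s[i],onplane(c,*ce[i],0.09).round(4))
    cr=cv2.resize(a[y:y+h,x:x+w],None,fx=3.4 if n=='scene' else 3.4,fy=3.4,interpolation=cv2.INTER_CUBIC); 
    ims.append(cr)
# white line crest
for n,(x,y,w,h) in {'scene':(275,150,60,50),'side':(240,210,50,40)}.items():
    c=C[n]; a=np.asarray(c['color'])[y:y+h,x:x+w].astype(int)
    m=((a.min(2)>110)).astype(np.uint8)
    ys,xs=np.nonzero(m); print(n,len(xs))
    p=np.array([onplane(c,u+x,v+y,0.107)[:2] for u,v in zip(xs,ys)])
    mu=p.mean(0);U,S,V=np.linalg.svd(p-mu); t=(p-mu)@V[0]; print('line',mu.round(4),V[0].round(3),np.degrees(np.arctan2(V[0][1],V[0][0])),t.min(),t.max(),'mid',(mu+V[0]*(t.min()+t.max())/2).round(4))
W=cv2.resize(np.asarray(C['scene']['color'])[150:225,205:330],None,fx=6,fy=6,interpolation=cv2.INTER_CUBIC)
cv2.imwrite('pics/crop1.png',cv2.cvtColor(W,cv2.COLOR_RGB2BGR))
E
```

```text
scene green [137.8 123.2] [130 117  16  14 162] [ 0.229 -0.386  0.07 ]
scene green [187.3 148.5] [179 141  17  15 192] [ 0.3521 -0.2202  0.07  ]
scene green [225.9 188.1] [220 183  13  11 119] [ 0.5139 -0.1047  0.07  ]
scene red [300.9 172. ] [291 161  22  20 236] [0.4806 0.11   0.09  ]
scene yel [298.2 186.8] [279 169  43  35 713] [0.5348 0.0949 0.09  ]
scene yel [148.  263.3] [136 252  25  24 460] [ 0.7489 -0.2903  0.09  ]
side green [330.3 124.1] [324 119  13  11 123] [ 0.2446 -0.4037  0.07  ]
side green [297.  152.6] [290 146  15  13 143] [ 0.3687 -0.2369  0.07  ]
side green [254.5 178.9] [249 174  12  10  88] [ 0.5077 -0.0993  0.07  ]
side red [263.1 233.2] [252 225  21  16 201] [0.4631 0.1302 0.09  ]
side yel [195.5 135.9] [188 130  16  13 175] [ 0.7382 -0.2786  0.09  ]
side yel [262.5 247. ] [243 227  40  36 617] [0.4616 0.1769 0.09  ]
side yel [ 84.3 326.8] [ 70 312  30  30 655] [0.8764 0.4373 0.09  ]
side yel [165.5 380.7] [154 377  23   7 114] [0.6504 0.539  0.09  ]
scene 53
line [0.4715 0.1161] [0.969 0.246] 14.251613666967605 -0.027804258354291435 0.07766585235346657 mid [0.4957 0.1223]
side 77
line [0.477  0.1134] [-0.836  0.549] 146.7047946046297 -0.07700356483452288 0.08269202715275006 mid [0.4747 0.1149]
```

View pics/crop1.png

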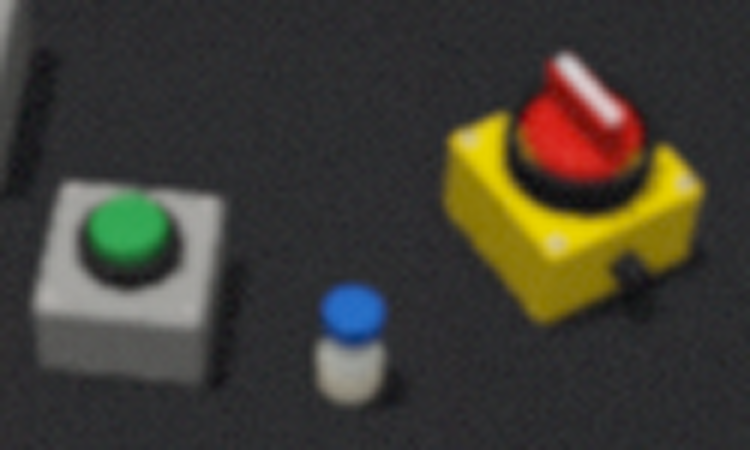

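The crop shows the white wing line from crop (563,60) to (612,118), which is scene (298.8,160) to (307,169.7). The small grey box's green button is at crop (128,228), with the vial between the two stations. I'll measure box sizes roughly and work out the move to a hover pose.

```bash
cat >> h.py <<'E'
def tri(c1,p1,c2,p2):
    A=[];b=[]
    for c,p in((c1,p1),(c2,p2)):
        d=np.array(c['orientation'])@np.array([(p[0]-c['cx'])/c['fx'],(p[1]-c['cy'])/c['fy'],1.0]); d/=np.linalg.norm(d)
        M=np.eye(3)-np.outer(d,d); A.append(M); b.append(M@np.array(c['eye']))
    return np.linalg.solve(sum(A),sum(b))
def plan(target,xdir=None):
    s=readout.get_state(); R=np.array(s['tcp_rot']); p=np.array(s['tcp_pos'])
    print('t',s['t'],'tcp',p.round(4),'toolx ang',np.degrees(np.arctan2(R[1,0],R[0,0])).round(2),'shift tool',(R.T@(np.array(target)-p)).round(4),'F',s['contact_force'].round(2),'J6',s['joints'][5].round(1))
E
python3 - <<'E'
from h import *
import pickle
C=pickle.load(open('c0.pkl','rb'))
c=C['scene']
a=onplane(c,298.8,160,.107);b=onplane(c,307,169.7,.107);print(a,b,(a+b)/2,np.degrees(np.arctan2(*(b-a)[1::-1])))
for p,q in(((137.8,123.2),(330.3,124.1)),((187.3,148.5),(297,152.6)),((225.9,188.1),(254.5,178.9))): print(tri(c,p,C['side'],q).round(4))
plan([.475,.115,.21])
E
```

```text
[0.44979397 0.10634157 0.107     ] [0.48792656 0.12421558 0.107     ] [0.46886027 0.11527857 0.107     ] 25.114045241241765
[ 0.2485 -0.38    0.0878]
[ 0.3698 -0.2173  0.0878]
[ 0.5085 -0.105   0.0637]
t 0.15 tcp [0.1495 0.6064 0.2221] toolx ang 166.15 shift tool [-0.4337 -0.3992  0.0125] F [0.86 0.37 0.06] J6 -1.1
```

Call:
{"name": "jog_arm", "arguments": {
  "deltas": [
    [[-0.0271,-0.025,0.001,0,0,0],[-0.0271,-0.025,0.001,0,0,0],[-0.0271,-0.025,0.001,0,0,0],[-0.0271,-0.025,0.001,0,0,0],[-0.0271,-0.025,0.001,0,0,0],[-0.0271,-0.025,0.001,0,0,0],[-0.0271,-0.025,0.001,0,0,0],[-0.0271,-0.025,0.001,0,0,0]]
  ]
}}

```text
t: 0.82
tcp_pos: [0.3127, 0.3591, 0.2146]
tcp_rot: [[-0.971, 0.239, -0.0], [0.239, 0.971, -0.0], [0.0, -0.0, -1.0]]
contact_force: [0.2, 0.5, 0.2]
gripper_width: 1.002
gripper_force: 0.0
```

Call:
{"name": "jog_arm", "arguments": {
  "deltas": [
    [[-0.0271,-0.025,0.001,0,0,0],[-0.0271,-0.025,0.001,0,0,0],[-0.0271,-0.025,0.001,0,0,0],[-0.0271,-0.025,0.001,0,0,0],[-0.0271,-0.025,0.001,0,0,0],[-0.0271,-0.025,0.001,0,0,0],[-0.0271,-0.025,0.001,0,0,0],[-0.0271,-0.025,0.001,0,0,0]]
  ]
}}

```text
t: 1.48
tcp_pos: [0.4754, 0.1128, 0.2066]
tcp_rot: [[-0.971, 0.24, -0.0], [0.24, 0.971, 0.0], [0.0, 0.0, -1.0]]
contact_force: [0.2, -0.1, -0.2]
gripper_width: 1.002
gripper_force: 0.0
```

Call:
{"name": "jog_arm", "arguments": {
  "deltas": [
    [[0,0,0,0,0,-0.036],[0,0,0,0,0,-0.036],[0,0,0,0,0,-0.036],[0,0,0,0,0,-0.036],[0,0,0,0,0,-0.036],[0,0,0,0,0,-0.036],[0,0,0,0,0,0],[0,0,0,0,0,0]]
  ]
}}

```text
t: 2.15
tcp_pos: [0.4747, 0.1146, 0.2066]
tcp_rot: [[-0.908, -0.42, -0.0], [-0.42, 0.908, -0.0], [0.0, 0.0, -1.0]]
contact_force: [-0.1, -0.6, 0.3]
gripper_width: 0.999
gripper_force: 0.0
```

```bash
python3 - <<'E'
from h import *
import pickle
c=cam('wrist'); pickle.dump(c,open('w1.pkl','wb')); save(c,'w1.png')
print(c['eye'],proj(c,[.47,.115,.107])); plan([.47,.115,.21])
E
```

```text
[0.40331225 0.08262443 0.36825629] (np.float64(254.4572298812096), np.float64(188.9236168874588))
t 2.2 tcp [0.4747 0.1146 0.2066] toolx ang -155.18 shift tool [ 0.0041  0.0023 -0.0034] F [-0.21  0.6  -0.89] J6 -102.6
```

View pics/w1.png

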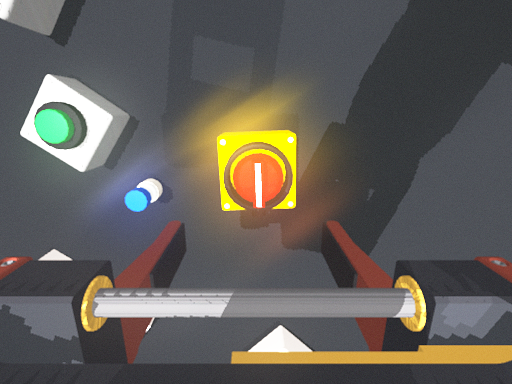

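The wrist view shows the wing line running from (257,163) to (259,207), the yellow box centred at (257,170), the green button at (54,126) and the vial at (140,195).

```bash
cat > m.py <<'E'
from h import *
def line(c,x=235,y=140,w=50,h=80,z=.107):
    a=np.asarray(c['color'])[y:y+h,x:x+w].astype(int)
    m=(a.min(2)>150).astype(np.uint8); k,l,s,ce=cv2.connectedComponentsWithStats(m); i=1+np.argmax(s[1:,4]); print(s[i])
    ys,xs=np.nonzero(l==i); p=np.array([onplane(c,u+x,v+y,z)[:2] for u,v in zip(xs,ys)])
    (cx,cy),(w_,h_),an=cv2.minAreaRect((p*1e4).astype(np.float32)); mu=p.mean(0);V=np.linalg.svd(p-mu)[2][0]
    print('line c',cx/1e4,cy/1e4,'mean',mu.round(4),'size mm',w_/10,h_/10,'ang',np.degrees(np.arctan2(V[1],V[0])).round(2))
def green(c,z=.072):
    hsv=cv2.cvtColor(np.asarray(c['color']),cv2.COLOR_RGB2HSV); g=cv2.inRange(hsv,(50,90,60),(85,255,255))
    for ct in cv2.findContours(g,0,2)[0]:
        if cv2.contourArea(ct)>100: e=cv2.fitEllipse(ct); print('green',e,onplane(c,*e[0],z).round(4))
def yel(c):
    hsv=cv2.cvtColor(np.asarray(c['color']),cv2.COLOR_RGB2HSV)[120:220,205:310]; g=cv2.inRange(hsv,(22,200,200),(35,255,255))
    ct=max(cv2.findContours(g,0,2)[0],key=cv2.contourArea); e=cv2.minAreaRect(ct); print('yel',e,onplane(c,e[0][0]+205,e[0][1]+120,.055).round(4))
E
python3 - <<'E'
from m import *
import pickle
c=pickle.load(open('w1.pkl','rb')); line(c);green(c);yel(c)
E
```

```text
[ 20  23   7  45 286]
line c 0.4653984375 0.11666630859375 mean [0.4648 0.1165] size mm 44.694845581054686 5.922600555419922 ang 26.85
green ((53.847896575927734, 125.65453338623047), (33.52732467651367, 40.41535949707031), 119.45777130126953) [ 0.5048 -0.0999  0.072 ]
yel ((52.46171188354492, 49.851280212402344), (78.28985595703125, 79.2226791381836), 88.09085083007812) [0.461  0.1149 0.055 ]
```

Call:
{"name": "jog_arm", "arguments": {
  "deltas": [
    [[0.008,0.0053,0,0,0,-0.011],[0,0,0.02,0,0,0],[0,0,0.02,0,0,0],[0,0,0.02,0,0,0],[0,0,0.01,0,0,0],[0,0,0,0,0,0],[0,0,0,0,0,0],[0,0,0,0,0,0]]
  ],
  "claw": 0,
  "force": 20
}}

```text
t: 2.87
tcp_pos: [0.466, 0.1162, 0.1375]
tcp_rot: [[-0.891, -0.453, 0.001], [-0.453, 0.891, 0.0], [-0.001, -0.0, -1.0]]
contact_force: [0.2, 0.1, -0.0]
gripper_width: 0.437
gripper_force: 0.0
```

Call:
{"name": "jog_arm", "arguments": {
  "deltas": [
    [[0,0,0.01,0,0,0],[0,0,0.01,0,0,0],[0,0,0,0,0,0],[0,0,0,0,0,0],[0,0,0,0,0,0]]
  ]
}}

```text
t: 3.28
tcp_pos: [0.4653, 0.116, 0.1166]
tcp_rot: [[-0.891, -0.454, -0.0], [-0.454, 0.891, -0.0], [0.0, 0.0, -1.0]]
contact_force: [-0.3, -0.1, -0.6]
gripper_width: 0.053
gripper_force: 0.0
```

Call:
{"name": "jog_arm", "arguments": {
  "deltas": [
    [[0,0,0,0,0,0],[0,0,0.004,0,0,0],[0,0,0.004,0,0,0],[0,0,0.004,0,0,0],[0,0,0.003,0,0,0],[0,0,0,0,0,0]]
  ]
}}

```text
t: 3.78
tcp_pos: [0.4658, 0.1161, 0.1018]
tcp_rot: [[-0.891, -0.454, 0.001], [-0.454, 0.891, 0.0], [-0.001, -0.0, -1.0]]
contact_force: [-0.4, 1.3, 4.7]
gripper_width: 0.006
gripper_force: 2.4
```

Call:
{"name": "jog_arm", "arguments": {
  "deltas": [
    [[0,0,0.002,0,0,0],[0,0,0.0015,0,0,0],[0,0,0.001,0,0,0],[0,0,0,0,0,0]]
  ]
}}

```text
t: 4.12
tcp_pos: [0.4657, 0.1161, 0.0971]
tcp_rot: [[-0.891, -0.454, 0.001], [-0.454, 0.891, 0.0], [-0.001, -0.0, -1.0]]
contact_force: [-0.4, 0.4, 4.8]
gripper_width: 0.007
gripper_force: 2.7
```

Call:
{"name": "jog_arm", "arguments": {
  "deltas": [
    [[0,0,0.001,0,0,0],[0,0,0.0005,0,0,0],[0,0,0,0,0,0]]
  ]
}}

```text
t: 4.37
tcp_pos: [0.466, 0.1162, 0.0966]
tcp_rot: [[-0.891, -0.454, 0.001], [-0.454, 0.891, 0.0], [-0.001, -0.0, -1.0]]
contact_force: [-3.5, -1.2, 15.5]
gripper_width: 0.007
gripper_force: 8.0
```

Call:
{"name": "jog_arm", "arguments": {
  "deltas": [
    [[0,0,-0.005,0,0,0],[0,0,-0.01,0,0,0],[0,0,-0.025,0,0,0],[0,0,-0.03,0,0,0],[0,0,-0.03,0,0,0],[0,0,-0.01,0,0,0],[0,0,0,0,0,0],[0,0,0,0,0,0]]
  ]
}}

```text
t: 5.03
tcp_pos: [0.4651, 0.116, 0.2055]
tcp_rot: [[-0.891, -0.454, 0.0], [-0.454, 0.891, 0.0], [-0.0, -0.0, -1.0]]
contact_force: [-0.3, 0.1, -0.8]
gripper_width: 0.006
gripper_force: 0.0
```

```bash
python3 - <<'E'
from m import *
import pickle
c=cam('wrist'); save(c,'w2.png'); line(c,z=.107);line(c,z=.099);yel(c)
s=cam('side'); save(s,'s2.png'); s0=pickle.load(open('c0.pkl','rb'))['side']
v=[np.asarray(x['color'])[218:262,238:288] for x in(s0,s)]
cv2.imwrite('pics/cmp.png',cv2.cvtColor(cv2.resize(np.hstack(v),None,fx=7,fy=7,interpolation=cv2.INTER_CUBIC),cv2.COLOR_RGB2BGR))
E
```

```text
[ 15  30   6  43 255]
line c 0.463513134765625 0.1155614990234375 mean [0.463  0.1154] size mm 43.009674072265625 5.012859725952149 ang 27.1
[ 15  30   6  43 255]
line c 0.46562197265625 0.11661396484375 mean [0.4651 0.1164] size mm 44.33228454589844 5.167024230957031 ang 27.1
yel ((48.0, 56.0), (78.0, 78.0), 90.0) [0.4603 0.1145 0.055 ]
```

View pics/cmp.png

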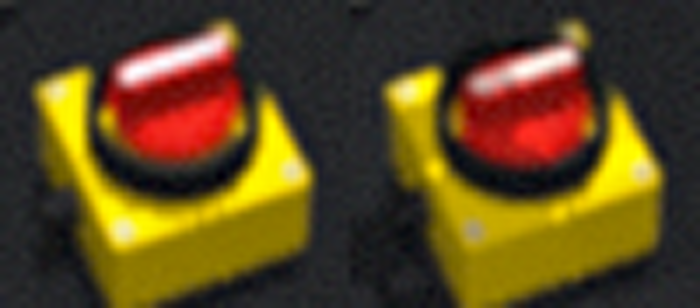

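The button is latched: in the right half of the crop the cap sits lower in the collar. The wing centre is about (0.4655, 0.1165) at 27°. Next I'll go beside wing face a, on its +x half.

Call:
{"name": "jog_arm", "arguments": {
  "deltas": [
    [[-0.023,0.03,0,0,0,0],[0,0,0.03,0,0,0],[0,0,0.03,0,0,0],[0,0,0.03,0,0,0],[0,0,0.02,0,0,0],[0,0,0.0085,0,0,0],[0,0,0,0,0,0]]
  ]
}}

```text
t: 5.72
tcp_pos: [0.4698, 0.1525, 0.0842]
tcp_rot: [[-0.891, -0.454, -0.006], [-0.454, 0.891, -0.002], [0.006, 0.001, -1.0]]
contact_force: [0.6, -0.4, 1.2]
gripper_width: -0.0
gripper_force: 0.0
```

Call:
{"name": "jog_arm", "arguments": {
  "deltas": [
    [[0,-0.004,0,0,0,0],[0,-0.004,0,0,0,0],[0,-0.003,0,0,0,0],[0,-0.003,0,0,0,0],[0,0,0,0,0,0]]
  ]
}}

```text
t: 6.13
tcp_pos: [0.4795, 0.1403, 0.0881]
tcp_rot: [[-0.891, -0.453, 0.002], [-0.453, 0.891, 0.0], [-0.002, -0.0, -1.0]]
contact_force: [-0.2, 0.4, -0.3]
gripper_width: 0.009
gripper_force: 0.0
```

Call:
{"name": "jog_arm", "arguments": {
  "deltas": [
    [[0,-0.003,0,0,0,0],[0,-0.003,0,0,0,0],[0,-0.003,0,0,0,0],[0,0,0,0,0,0]]
  ]
}}

```text
t: 6.47
tcp_pos: [0.4834, 0.1325, 0.0875]
tcp_rot: [[-0.891, -0.454, 0.001], [-0.454, 0.891, 0.0], [-0.001, -0.0, -1.0]]
contact_force: [2.0, 2.7, 0.7]
gripper_width: 0.006
gripper_force: 1.1
```

```bash
python3 - <<'E'
from m import *
c=cam('side'); w=cam('wrist'); save(c,'s3.png')
a=cv2.resize(np.asarray(c['color'])[205:275,230:300],(400,400),interpolation=cv2.INTER_CUBIC); b=cv2.resize(np.asarray(w['color'])[100:300,150:350],(400,400))
cv2.imwrite('pics/tw.png',cv2.cvtColor(np.hstack([a,b]),cv2.COLOR_RGB2BGR)); plan([.4655,.1165,.087])
E
```

```text
t 6.5667 tcp [0.4832 0.1327 0.0874] toolx ang -153.0 shift tool [ 0.0232 -0.0064  0.0004] F [1.14 1.44 1.26] J6 -103.0
```

View pics/tw.png

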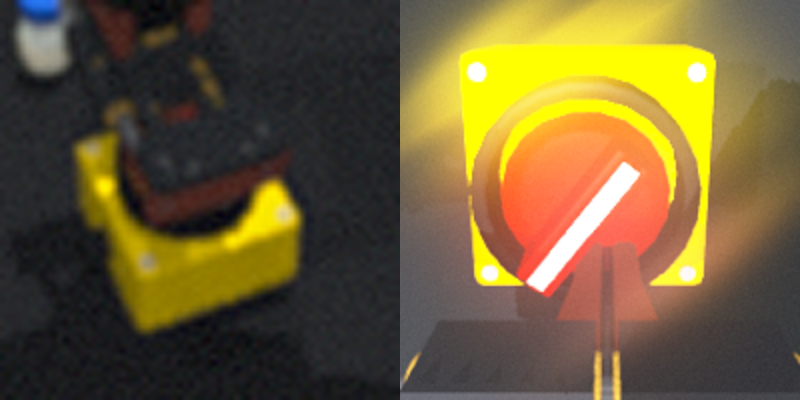

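In the wrist half of the picture the wing is turned about 38° clockwise by the fingertips, past the 0.5 rad release. I'll back off and let it turn home.

Call:
{"name": "jog_arm", "arguments": {
  "deltas": [
    [[0,-0.001,0,0,0,0],[0,0,0,0,0,0],[0,0.005,0,0,0,0],[0,0.01,0,0,0,0],[0,0.01,0,0,0,0],[0,0.005,-0.01,0,0,0],[0,0,-0.03,0,0,0],[0,0,-0.03,0,0,0]]
  ]
}}

```text
t: 7.23
tcp_pos: [0.4674, 0.159, 0.1573]
tcp_rot: [[-0.89, -0.455, -0.004], [-0.455, 0.89, -0.001], [0.004, 0.001, -1.0]]
contact_force: [1.4, 0.0, -1.0]
gripper_width: 0.007
gripper_force: 0.0
```

Call:
{"name": "jog_arm", "arguments": {
  "deltas": [
    [[0.023,-0.024,-0.03,0,0,0],[0,0,-0.02,0,0,0],[0,0,0,0,0,0],[0,0,0,0,0,0]]
  ]
}}

```text
t: 7.57
tcp_pos: [0.4608, 0.1294, 0.2065]
tcp_rot: [[-0.891, -0.454, 0.003], [-0.454, 0.891, 0.001], [-0.003, -0.001, -1.0]]
contact_force: [1.4, -0.4, -0.0]
gripper_width: 0.003
gripper_force: 0.0
```

```bash
python3 - <<'E'
from m import *
c=cam('wrist'); save(c,'w4.png'); line(c,z=.107);line(c,z=.099);green(c)
s=cam('side')
a=cv2.resize(np.asarray(s['color'])[218:262,238:288],None,fx=7,fy=7,interpolation=cv2.INTER_CUBIC)
cv2.imwrite('pics/s4.png',cv2.cvtColor(a,cv2.COLOR_RGB2BGR)); plan([.507,-.102,.2])
E
```

```text
[  0  29   7  44 266]
line c 0.4656826171875 0.11631060791015625 mean [0.4649 0.1164] size mm 44.225640869140626 5.788885879516601 ang 26.52
[  0  29   7  44 266]
line c 0.467995166015625 0.1169748779296875 mean [0.4672 0.1171] size mm 45.581643676757814 5.966368103027344 ang 26.52
green ((37.41241455078125, 122.9516830444336), (33.474464416503906, 41.72686004638672), 120.66089630126953) [ 0.5046 -0.0995  0.072 ]
t 7.6667 tcp [0.4598 0.1293 0.2045] toolx ang -152.96 shift tool [ 0.0631 -0.2274  0.0045] F [-0.22 -0.26  0.17] J6 -102.8
```

View pics/s4.png

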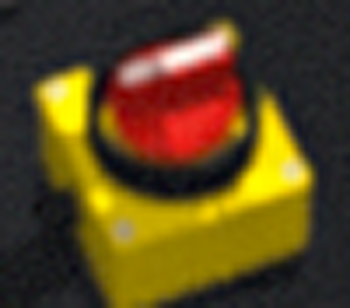

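The button is up again and the wing is home at 26.5°, matching the first view. Next I'll move over the green button.

Call:
{"name": "jog_arm", "arguments": {
  "deltas": [
    [[0.0105,-0.038,0,0,0,0],[0.0105,-0.038,0,0,0,0],[0.0105,-0.038,0,0,0,0],[0.0105,-0.038,0,0,0,0],[0.0105,-0.038,0,0,0,0],[0.0105,-0.038,0,0,0,0],[0,0,0,0,0,0],[0,0,0,0,0,0]]
  ]
}}

```text
t: 8.33
tcp_pos: [0.5074, -0.104, 0.2034]
tcp_rot: [[-0.892, -0.451, -0.003], [-0.451, 0.892, 0.001], [0.002, 0.002, -1.0]]
contact_force: [-0.3, 1.6, -0.3]
gripper_width: 0.009
gripper_force: 0.0
```

```bash
python3 - <<'E'
from m import *
c=cam('wrist'); green(c); plan([.507,-.101,.08])
E
```

```text
green ((252.71902465820312, 183.29847717285156), (31.850513458251953, 32.067352294921875), 155.34637451171875) [ 0.5054 -0.104   0.072 ]
green ((208.91165161132812, -8.663137435913086), (56.25345993041992, 72.08878326416016), 167.81715393066406) [ 0.3621 -0.2213  0.072 ]
t 8.3833 tcp [ 0.507  -0.1027  0.2035] toolx ang -153.08 shift tool [-0.001   0.0012  0.1235] F [-0.46 -0.06 -0.13] J6 -129.7
```

Call:
{"name": "jog_arm", "arguments": {
  "deltas": [
    [[0.001,0,0.035,0,0,0],[0,0,0.035,0,0,0],[0,0,0.03,0,0,0],[0,0,0.02,0,0,0],[0,0,0,0,0,0],[0,0,0,0,0,0]]
  ]
}}

```text
t: 8.88
tcp_pos: [0.5058, -0.1015, 0.0841]
tcp_rot: [[-0.89, -0.456, -0.004], [-0.456, 0.89, 0.001], [0.003, 0.003, -1.0]]
contact_force: [-0.3, -0.7, 0.2]
gripper_width: 0.005
gripper_force: 0.0
```

Call:
{"name": "jog_arm", "arguments": {
  "deltas": [
    [[0,0,0.004,0,0,0],[0,0,0.004,0,0,0],[0,0,0.004,0,0,0],[0,0,0.003,0,0,0],[0,0,0,0,0,0]]
  ]
}}

```text
t: 9.3
tcp_pos: [0.5077, -0.1033, 0.0704]
tcp_rot: [[-0.891, -0.454, 0.001], [-0.454, 0.891, -0.0], [-0.001, -0.001, -1.0]]
contact_force: [-0.3, 2.5, 2.5]
gripper_width: 0.003
gripper_force: 1.2
```

Call:
{"name": "jog_arm", "arguments": {
  "deltas": [
    [[0,0,0.002,0,0,0],[0,0,0.002,0,0,0],[0,0,0.001,0,0,0],[0,0,0,0,0,0],[0,0,0,0,0,0]]
  ]
}}

```text
t: 9.72
tcp_pos: [0.5077, -0.1033, 0.0662]
tcp_rot: [[-0.891, -0.454, 0.001], [-0.454, 0.891, -0.0], [-0.001, -0.001, -1.0]]
contact_force: [-2.3, 3.1, 13.6]
gripper_width: 0.006
gripper_force: 6.9
```

It has hit the bottom stop at 13.6 N, so I'll let go.

Call:
{"name": "jog_arm", "arguments": {
  "deltas": [
    [[0,0,-0.005,0,0,0],[0,0,-0.015,0,0,0],[0,0,-0.03,0,0,0],[0,0,-0.03,0,0,0],[0,0,-0.03,0,0,0],[0,0,-0.02,0,0,0],[0,0,0,0,0,0],[0,0,0,0,0,0]]
  ]
}}

```text
t: 10.38
tcp_pos: [0.5074, -0.1035, 0.1958]
tcp_rot: [[-0.891, -0.454, 0.002], [-0.454, 0.891, -0.001], [-0.001, -0.001, -1.0]]
contact_force: [-1.2, 0.0, -0.2]
gripper_width: 0.005
gripper_force: 0.0
```

```bash
python3 - <<'E'
from m import *
s=cam('scene'); save(s,'end.png'); c=cam('wrist'); green(c); plan([.507,-.101,.2])
E
```

```text
green ((252.02749633789062, 185.59600830078125), (32.7456169128418, 32.98814392089844), 167.7931671142578) [ 0.5054 -0.104   0.072 ]
green ((206.55007934570312, -15.327442169189453), (59.52458953857422, 79.96534729003906), 167.84059143066406) [ 0.3606 -0.2226  0.072 ]
t 10.4833 tcp [ 0.5061 -0.1032  0.1939] toolx ang -153.0 shift tool [-0.0018  0.0015 -0.0061] F [ 0.12 -0.05 -0.44] J6 -129.8
```

View pics/end.png

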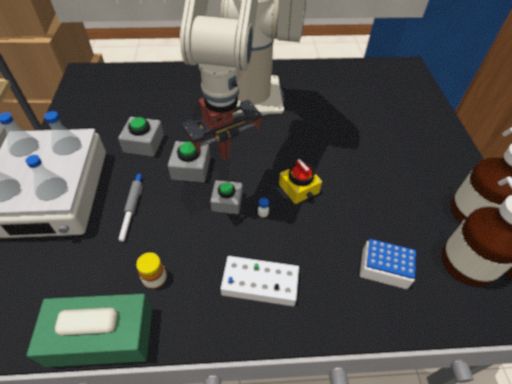

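The final view shows the stop button up at (301,173), the green button out at (227,188), and every bystander where it was. The arm is clear of everything.

```bash
python3 -c "
from h import *
print(r.close_job())"
```

```text
the job is handed in; nothing more can be done
None
```

I latched the stop button, twisted it free and let it turn home, then pressed the green start button to its bottom stop and released it; in the final view no bystander had moved, and the job is handed in (no verdict was returned).

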